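# Fetch the small hood block from behind the tall ones

### The arm

A 6-joint arm with a two-finger parallel gripper is mounted at the origin on the work surface. World frame = base frame: x ahead of the robot, y to its left, z up, the work surface at z = 0. Lengths are in m, angles in rad, forces in N, time in s.
With the tool pointing down it reaches from about 0.35 to 0.975 m from the base axis. Payload 4.9 kg.
Tool frame: the origin (TCP) lies at the very end of the fingers, on their centre line; the grasp point (between the pads) lies 19 mm behind it; z points along the fingers, y is the line along which they close (so a half turn about z gives the same grasp; the last joint's range is limited). The gripper opens to 85 mm and grips with 20 to 120 N. Pads are 22 mm wide; open, the fingers measure 114 mm over their backs; the gripper's body (76 mm by 85 mm) begins 54 mm behind the grasp point. The pads swing forward as they close: fully open they stand 13 mm farther back than shut.
Start: joints at [-1.438, 0.053, 1.613, -0, 1.476, -0.119], TCP at [0.156, -0.605, 0.195] pointing down, gripper open.
Joint ranges: [-3.01, 3.01], [-1.01, 2.22], [0.06, 2.58], [-1.02, 4.17], [0.09, 2.62], [-3.14, 3.14]. Speed limits (rad/s): [2.57, 2.57, 3.14, 3.14, 3.14, 3.14].

### API

Orientations are given as a rotation vector (axis times angle).
In Python, from station import get_obs, optics, ctrl gives the robot as it stands.
- The arm moves only by the shell command python3 -m pendant 'ROWS' [FORCE]. ROWS is JSON, a list of rows, each a list of 3 entries, a list of its own where there are three numbers: the shift along the tool's x, y, z in mm, then the turn, a rotation vector about the tool's x, y, z in rad, then the opening, from 0 (shut) to 1 (fully open). A call has 1 to 12 rows; each row shifts and turns the commanded pose from where the row before left it, along the tool's axes as they then stand; what a row does not reach is not made up. A row lasts 1/12 s, in which the tool goes at most 41.7 mm and 7.16 degrees, less where a joint would pass 70% of its speed; a pose out of reach is approached as far as the arm can. A call is refused whole if a number of a shift passes 41.7 or a number of a turn 0.125, either way. A call with a gripper value outside its range is refused whole. The fingers move at their own pace and stop on an object; FORCE is the grip in N (left out, the last holds). Time passes only in rows, so rows that do not move let the fingers close. It gives the time, the measured TCP pose, the force, the opening and the grip force at its end, in the units of the state.
- get_obs(): the state, without advancing time (a new reading comes with each control period).
- optics.get_image(name): name is "side" or "top" or "wrist"; returns the picture (480x640x3 uint8, red, green, blue); there is no depth.
- optics.camera_model(name): a dict with "fx", "fy", "cx", "cy" (pixels), "cam_to_world" (4x4, takes a point from camera to world coordinates). Camera axes: x right, y up, looking along -z (the intrinsics and any distortion apply to the point x, -y, -z); pixel columns grow to the right and rows downward; lengths in m; the calibration is good to about 2 mm. A picture is of the moment at which its call begins: read the wrist's pose just before it. camera_model takes no time and is no camera call; for the wrist camera it gives the pose at the moment of the call.
- ctrl.finish_job(): hands the job in; it is judged then, once.
The state is a dict: "t": time; "q": joint angles; "dq": joint speeds; "effort": joint torques, N m; "tool_pos": TCP position; "tool_rot": TCP orientation; "contact_force": force on the tool from outside, world axes, zero at the start; "wrist_torque": the same for the moment, N m; "opening": finger opening in m; "grip_force": force on a finger pad.
Only numpy, scipy, OpenCV 4.12 (cv2) and the standard library are available. Lean on these libraries where they do the work, as an engineer would, in place of code of your own. Each camera call takes 0.05 s, during which the arm holds its last target. There are 200 camera calls.

### The job

The small round-topped wooden hood block in the middle of the back row of the plywood stand is wanted on the white cutting board. First clear the three tall things in front of it (the glue tin, the tall round block and the tall square block) off the stand and stand them on the aluminium tray; with all three there, fetch the small round-topped block and stand it upright in the middle of the round black rubber pad on the board; then put each tall thing back upright on the spot of the stand where it stood at the start. Tip nothing over, and leave the small square block, the little jar and the scraper where they are.

Things in the scene. Friction and masses are not known exactly. Their poses are not given: they have to be found in the camera images.
- tin: glue tin, steel with a painted blue band: upright cylinder 60 mm across, 120 mm high, about 0.35 kg; one of the three tall things in the front row of the stand (which place it has in the row varies). Origin: centre of its underside, z up.
- tall_round: tall round wooden hood block with a rounded top: upright cylinder 44 mm across, straight sided up to 108 mm, 130 mm high in all, about 0.15 kg; in the front row. Origin: centre of its underside, z up.
- tall_square: tall square pale-wood block, 42 x 42 mm, 125 mm high, about 0.16 kg; in the front row. Origin: centre of its underside, z up, x and y square to its sides.
- small_round: the wanted thing: small round wooden hood block with a rounded top, 38 mm across, straight sided up to 42 mm, 58 mm high in all, about 0.05 kg; middle of the back row of the stand (the row farther from the robot), about 64 mm behind the front row. Origin: centre of its underside, z up.
- small_square: small square pale-wood block 38 x 38 x 50 mm high at one end of the back row, about 92 mm from the small round block: leave it alone. Origin: centre of its underside.
- jar: little amber glass jar with a black cap, 43 mm across, 44 mm high, at the other end of the back row: leave it alone. Origin: centre of its underside.
- stand: low plywood stand, fixed: board 160 mm (its x, away from the robot) by 260 mm (its y), flat top 30 mm above the bench. Front row 32 mm to the -x side of its centre line, three places about 66 mm apart along its y (the middle one on the centre line); back row 32 mm to the +x side. Origin: on the bench under its centre; it may be turned by some 0.2 rad.
- tray: flat aluminium tray, fixed, the side area: 250 mm (its x) by 160 mm (its y), rim 4 mm thick and 14 mm high all round, inner floor 4 mm above the bench. Left or right of the stand. Origin: on the bench under its centre; it may be turned by some 0.2 rad.
- pad (a point): centre of the top of the round black rubber pad, 76 mm across, which is 18 mm above the bench (6 mm above the top of the board); the pad is fixed on a white plastic cutting board, 240 mm (x) by 160 mm (y), 12 mm thick, which lies on the other side of the stand from the tray; the pad's centre is 40 mm nearer the robot (board -x) and 20 mm to +y from the board's centre. Axes as the board's.
- scraper: hand scraper with a flat dark wooden handle and a steel blade, 140 mm long, 26 mm wide, 9 mm thick, lying along x on the -y edge of the white board: leave it alone. Origin: underside, near the middle.

How it is judged:
By the outcome, as a careful person would: the job done as asked, in the order asked, and still so for the second after the job is handed in, with the robot touching nothing.
It also fails if it takes over 141 s, if anything falls off the work surface, if the arm or the gripper's body presses on something with over 40 N, if the wrist force passes 120 N, or if a joint passes its speed limit or range.

## Working session

There is one attempt and no reset: what is moved stays moved. The work goes in short steps, Python scripts to look and compute and a shell command to move; the robot and the scene stay as the last step left them, time stands still between calls to the robot, and variables do not carry over. Pictures are saved under pics/ and viewed, at most 14 in all, crops included, and the job is handed in when it is done.

```bash
ls; mkdir -p pics; python3 - <<'E'
from station import get_obs, optics
import cv2,numpy as np
for n in ["top","side"]:
    im=optics.get_image(n); cv2.imwrite(f"pics/{n}0.png",im[:,:,::-1])
    m=optics.camera_model(n); print(n,{k:(np.round(v,4).tolist()) for k,v in m.items() if not isinstance(v,str)})
o=get_obs();print(o['t'],o['tool_pos'],o['tool_rot'],o['opening'])
E
```

```text
pics
top {'fx': 596.6939, 'fy': 596.6939, 'cx': 315.6246, 'cy': 245.0667, 'cam_to_world': [[-0.0041, 0.9937, -0.1119, 0.3764], [-0.9997, -0.0013, 0.0253, -0.0048], [0.025, 0.112, 0.9934, 1.2781], [0.0, 0.0, 0.0, 1.0]]}
side {'fx': 513.3079, 'fy': 513.3079, 'cx': 315.0708, 'cy': 232.2618, 'cam_to_world': [[-0.964, 0.1803, -0.1955, 0.2802], [-0.2654, -0.6978, 0.6653, 0.6974], [-0.0165, 0.6932, 0.7205, 0.853], [0.0, 0.0, 0.0, 1.0]]}
0.1 [ 0.15564219 -0.60466088  0.19337823] [-3.11489837e+00 -3.94223171e-01  1.87877338e-05] 0.08557871858314385
```

View pics/top0.png

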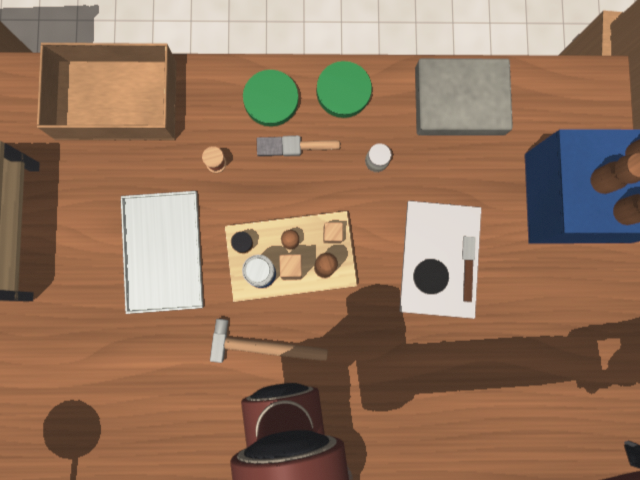

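View pics/side0.png

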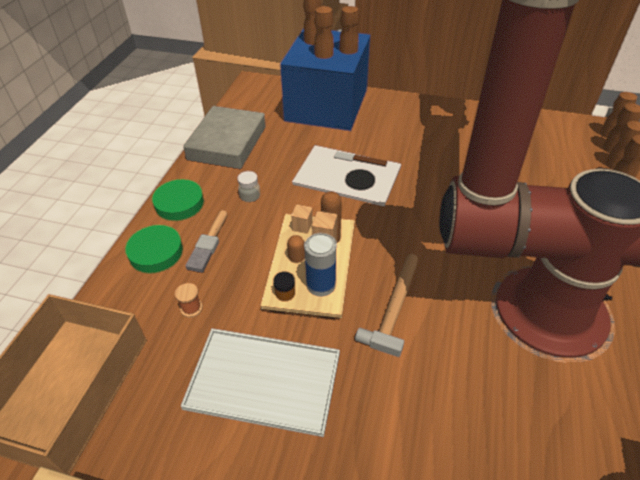

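The top view shows the tray at left (corners about (122,195)–(203,310)) and the stand in the middle at (225–357, 211–301). On the stand, the tin is at (259,271), the tall square at (290,266), the tall round at (326,264), the small round at (290,239), the jar at (242,242) and the small square at (333,231). The pad is at (431,276). The side view agrees.

```bash
cat > h.py <<'E'
import numpy as np,cv2
from station import get_obs,optics
from scipy.spatial.transform import Rotation as R
def ray(n,uv,z,m=None):
    m=m or optics.camera_model(n); T=np.array(m['cam_to_world']); uv=np.atleast_2d(uv).astype(float)
    d=np.c_[(uv[:,0]-m['cx'])/m['fx'],-(uv[:,1]-m['cy'])/m['fy'],-np.ones(len(uv))]@T[:3,:3].T
    return T[:3,3]+d*((z-T[2,3])/d[:,2])[:,None]
def proj(n,p):
    m=optics.camera_model(n);T=np.array(m['cam_to_world']);c=(np.atleast_2d(p)-T[:3,3])@T[:3,:3]
    return np.c_[m['cx']-m['fx']*c[:,0]/c[:,2],m['cy']+m['fy']*c[:,1]/c[:,2]]
E
python3 - <<'E'
from h import *
im=cv2.imread("pics/top0.png");hsv=cv2.cvtColor(im,cv2.COLOR_BGR2HSV)
big=cv2.resize(im[200:315,215:365],None,fx=5,fy=5,interpolation=cv2.INTER_CUBIC);cv2.imwrite("pics/crop.png",big)
def rect(mask,name,z,box):
    k=np.zeros_like(mask);x0,y0,x1,y1=box;k[y0:y1,x0:x1]=mask[y0:y1,x0:x1]
    k=cv2.morphologyEx(k,cv2.MORPH_CLOSE,np.ones((5,5)))
    c=max(cv2.findContours(k,0,2)[0],key=cv2.contourArea);b=cv2.boxPoints(cv2.minAreaRect(cv2.convexHull(c)))
    w=ray("top",b,z);print(name,b.round(1).tolist(),w[:,:2].round(4).tolist(),"c",w.mean(0).round(4),"sides",np.linalg.norm(w-np.roll(w,1,0),axis=1).round(4))
    e=w-np.roll(w,1,0);print([round(float(np.arctan2(a[1],a[0])),3) for a in e]);return k
S,V,H=hsv[...,1],hsv[...,2],hsv[...,0]
print("px",[hsv[y,x].tolist() for x,y in [(300,285),(160,250),(440,230),(431,276),(290,266),(333,231),(290,330)]])
light=((S<60)&(V>110)).astype(np.uint8)*255
rect(light,"tray",.014,(105,180,215,325)); rect(light,"board",.012,(390,190,495,330))
rect(((V<50)).astype(np.uint8)*255,"pad",.018,(408,255,455,300))
ply=((H>12)&(H<35)&(V>150)).astype(np.uint8)*255
rect(ply,"stand",.03,(215,200,370,312))
E
```

```text
px [[22, 84, 238], [35, 7, 228], [15, 14, 226], [0, 11, 48], [16, 101, 233], [15, 103, 228], [11, 135, 140]]
tray [[118.69999694824219, 194.6999969482422], [195.89999389648438, 190.39999389648438], [202.39999389648438, 309.0], [125.19999694824219, 313.29998779296875]] [[0.6276, 0.3833], [0.6371, 0.2193], [0.3841, 0.201], [0.3759, 0.3616]] c [0.5062 0.2913 0.014 ] sides [0.2527 0.1643 0.2536 0.1607]
[0.086, -1.514, -3.07, 1.622]
board [[398.79998779296875, 312.6000061035156], [407.20001220703125, 200.3000030517578], [482.6000061035156, 206.0], [474.20001220703125, 318.20001220703125]] [[0.375, -0.2126], [0.6161, -0.2355], [0.6038, -0.3994], [0.3625, -0.3729]] c [ 0.4894 -0.3051  0.012 ] sides [0.1608 0.2421 0.1643 0.2427]
[1.493, -0.095, -1.645, 3.032]
pad [[408.5, 276.5], [431.0, 254.0], [453.5, 276.5], [431.0, 299.0]] [[0.451, -0.2337], [0.4988, -0.2829], [0.4507, -0.3298], [0.4032, -0.2805]] c [ 0.4509 -0.2817  0.018 ] sides [0.0668 0.0687 0.0672 0.0684]
[0.775, -0.799, -2.37, 2.337]
stand [[222.39999389648438, 225.0], [347.29998779296875, 209.10000610351562], [357.20001220703125, 286.79998779296875], [232.3000030517578, 302.6000061035156]] [[0.5598, 0.1595], [0.5938, -0.1042], [0.4291, -0.1233], [0.3969, 0.1369]] c [0.4949 0.0172 0.03  ] sides [0.1645 0.2659 0.1658 0.2621]
[0.138, -1.443, -3.026, 1.694]
```

View pics/crop.png

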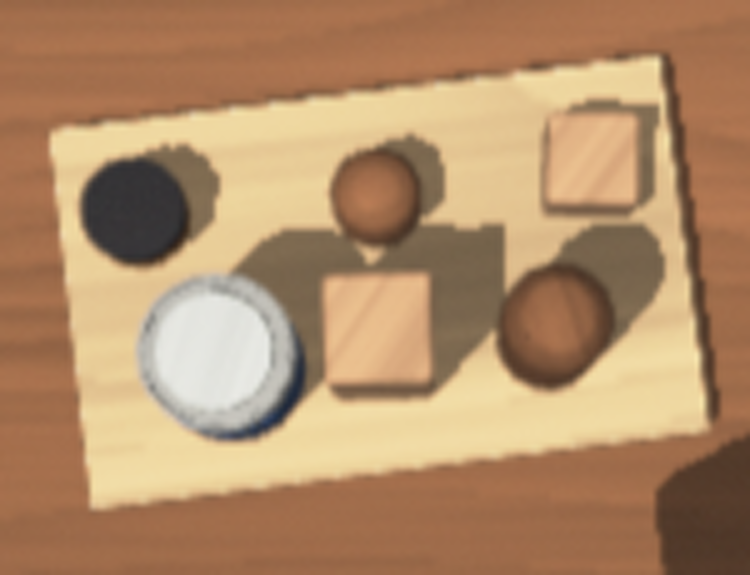

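The crop (5x, offset (215,200)) shows these, in crop pixels:
- **Tin:** top centred at (217,353), radius 79.
- **Tall square:** top corners (322,275), (430,271), (433,384), (325,386).
- **Tall round:** dome at (556,321).
- **Small round:** at (376,195).
- **Jar cap:** at (134,210).
- **Stand:** corners (50,130), (663,55), (713,430), (92,510).

```bash
cat >> h.py <<'E'
def yawdelta(target_xyz,yaw):
    """steps in tool axes (mm) and turn about tool z (rad) so tool y lies along world heading yaw"""
    o=get_obs();Rt=R.from_rotvec(o['tool_rot']);M=Rt.as_matrix()
    y=M[:,1];a=np.arctan2(y[1],y[0]);d=(yaw-a+np.pi/2)%np.pi-np.pi/2
    print("tcp",np.round(o['tool_pos'],4),"heading y",round(a,4),"tilt",M[:,2].round(4),"turn tool z",round(-d,4))
    if target_xyz is not None: print("tool shift mm",(M.T@(np.array(target_xyz)-o['tool_pos'])*1000).round(1),"world",((np.array(target_xyz)-o['tool_pos'])*1000).round(1))
E
python3 - <<'E'
from h import *
f=lambda p:(np.atleast_2d(p)+.5)/5-.5+np.array([215,200])
st=ray("top",f([(50,130),(663,55),(713,430),(92,510)]),.03);print("stand",st[:,:2].round(4).tolist(),st.mean(0).round(4),np.linalg.norm(st-np.roll(st,1,0),axis=1))
c=st.mean(0);x=(st[0]-st[3])+(st[1]-st[2]);y=(st[0]-st[1])+(st[3]-st[2]);yx=np.arctan2(x[1],x[0]);yy=np.arctan2(-y[0],y[1]);print("yaw",yx,yy)
sq=ray("top",f([(322,275),(430,271),(433,384),(325,386)]),.155)
e=(sq[0]-sq[3])+(sq[1]-sq[2]);g=(sq[0]-sq[1])+(sq[3]-sq[2]);print("sq yaw",np.arctan2(e[1],e[0]),np.arctan2(-g[0],g[1]))
P={'tin':ray("top",f((217,353)),.15)[0],'sq':sq.mean(0),'tr':ray("top",f((556,321)),.138)[0],'sr':ray("top",f((376,195)),.07)[0],'jar':ray("top",f((134,210)),.074)[0]}
ss=ray("top",f([(548,112),(637,112),(637,206),(545,206)]),.08).mean(0);P['ss']=ss
t=(2*yy+yx)/3;Q=np.array([[np.cos(t),-np.sin(t)],[np.sin(t),np.cos(t)]])
for k,v in P.items(): print(k,v.round(4),"in stand",((v-c)[:2]@Q*1000).round(1),"side",proj("side",v).round(1))
im=cv2.imread("pics/side0.png")
for k,v in P.items(): 
    rr={'tin':.03,'tr':.022,'sr':.019,'jar':.0215}.get(k)
    if rr:
        a=np.linspace(0,2*np.pi,60);pts=np.c_[v[0]+rr*np.cos(a),v[1]+rr*np.sin(a),np.full(60,v[2])]
    else: pts=np.array([v])
    for p in (proj("side",pts)-[245,180])*4.5+2: cv2.circle(im,(0,0),0,(0,0,0)); 
big=cv2.resize(im[180:310,245:375],None,fx=4.5,fy=4.5,interpolation=cv2.INTER_CUBIC)
for k,v in P.items():
    rr={'tin':.03,'tr':.022,'sr':.019,'jar':.0215}.get(k,.002)
    a=np.linspace(0,2*np.pi,60);pts=np.c_[v[0]+rr*np.cos(a),v[1]+rr*np.sin(a),np.full(60,v[2])]
    cv2.polylines(big,[((proj("side",pts)-[244.5,179.5])*4.5).astype(int)],True,(0,255,0),1)
for p in (sq,st): cv2.polylines(big,[((proj("side",p)-[244.5,179.5])*4.5).astype(int)],True,(255,0,255),1)
cv2.imwrite("pics/sidecrop.png",big)
yawdelta([P['tin'][0],P['tin'][1],.2],t)
E
```

```text
stand [[0.5585, 0.1549], [0.5905, -0.1039], [0.4315, -0.1233], [0.3991, 0.1355]] [0.4949 0.0158 0.03  ] [0.16056792 0.26083532 0.16019604 0.26081346]
yaw 0.12127048323200658 0.12382438311966447
sq yaw 0.027336862244260764 0.025740550739960944
tin [0.4558 0.0756 0.15  ] in stand [-31.4  64.1] side [[319.1 243.9]]
sq [0.4644 0.0149 0.155 ] in stand [-30.3   2.8] side [[322.9 219. ]]
tr [ 0.4686 -0.0532  0.138 ] in stand [-34.5 -65.3] side [[329.4 201.9]]
sr [0.5258 0.017  0.07  ] in stand [30.8 -2.6] side [[294.2 243.7]]
jar [0.5193 0.115  0.074 ] in stand [36.4 95.4] side [[282.6 278.9]]
ss [ 0.5392 -0.0706  0.08  ] in stand [ 33.4 -91.2] side [[299.9 210.8]]
tcp [ 0.1556 -0.6047  0.1934] heading y -1.319 tilt [-2.0e-04  1.8e-03 -1.0e+00] turn tool z -1.442
tool shift mm [ 460.2 -584.    -5.4] world [300.2 680.3   6.6]
```

View pics/sidecrop.png

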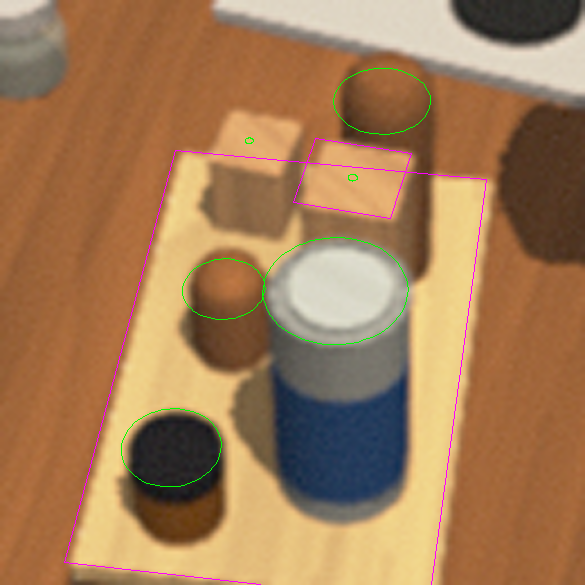

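The top-view positions projected into the side view land within about 1–1.5 px of the real outlines (about 2 mm), so they agree. I'll start with an arc around the base to above the tin.

```bash
python3 -m pendant '[[[37,-7,-2],[0,0,-0.06],1],[[37,-7,-2],[0,0,-0.06],1],[[37,-7,-2],[0,0,-0.06],1],[[36,-7,-2],[0,0,-0.06],1],[[36,-7,-2],[0,0,-0.06],1],[[36,-7,-2],[0,0,-0.06],1],[[36,-7,-2],[0,0,-0.06],1],[[36,-7,-2],[0,0,-0.06],1],[[36,-7,-2],[0,0,-0.06],1],[[35,-7,-2],[0,0,-0.06],1],[[35,-7,0],[0,0,-0.06],1],[[35,-7,0],[0,0,-0.06],1]]' 50
python3 -m pendant '[[[33,-7,0],[0,0,-0.06],1],[[33,-7,0],[0,0,-0.06],1],[[32,-7,0],[0,0,-0.06],1],[[32,-7,0],[0,0,-0.06],1],[[31,-7,0],[0,0,-0.06],1],[[31,-7,0],[0,0,-0.06],1],[[30,-7,0],[0,0,-0.06],1],[[29,-6,0],[0,0,-0.06],1],[[29,-6,0],[0,0,-0.06],1],[[28,-6,0],[0,0,-0.06],1],[[28,-6,0],[0,0,-0.06],1],[[0,0,0],[0,0,-0.06],1]]'
python3 -c "
from h import *
yawdelta([.455,.0755,.2],.124)"
```

```text
t: 1.1
tool_pos: [0.4653, -0.3039, 0.2141]
tool_rot: [-2.775, -1.471, 0.0]
contact_force: [0.3, 0.2, 0.0]
opening: 0.0856
grip_force: 0.0
t: 2.1
tool_pos: [0.4957, 0.0346, 0.214]
tool_rot: [-2.073, -2.358, -0.001]
contact_force: [-0.2, -0.8, 0.5]
opening: 0.0854
grip_force: 0.0
tcp [0.4957 0.0346 0.214 ] heading y 0.1287 tilt [-0.0012  0.002  -1.    ] turn tool z 0.0047
tool shift mm [ 45.8 -35.1  14.1] world [-40.7  40.9 -14. ]
```

```bash
python3 -m pendant '[[[23,-18,0],[0,0,0.005],1],[[23,-17,0],[0,0,0],1],[[0,0,0],[0,0,0],1],[[0,0,0],[0,0,0],1]]'
python3 - <<'E'
from h import *
yawdelta([.455,.0755,.1],.124)
im=optics.get_image("wrist");m=optics.camera_model("wrist");print(np.round(m['cam_to_world'],3).tolist(),m['fx'],m['cx'],m['cy'])
im=im[:,:,::-1].copy()
for p,r,z in [((.455,.0755),.03,.15),((.4645,.0149),.0,.155),((.4683,-.0532),.022,.138),((.525,.017),.019,.07)]:
    a=np.linspace(0,2*np.pi,60);cv2.polylines(im,[proj("wrist",np.c_[p[0]+r*np.cos(a),p[1]+r*np.sin(a),np.full(60,z)]).astype(int)],True,(0,255,0),1)
cv2.imwrite("pics/w1.png",im)
E
```

```text
t: 2.43
tool_pos: [0.4562, 0.0728, 0.2142]
tool_rot: [2.086, 2.348, -0.0]
contact_force: [-0.1, -1.1, 0.2]
opening: 0.0853
grip_force: 0.0
tcp [0.4562 0.0728 0.2142] heading y 0.118 tilt [ 2.e-04 -3.e-04 -1.e+00] turn tool z -0.006
tool shift mm [  2.9  -0.9 114.2] world [  -1.2    2.7 -114.2]
[[0.993, -0.113, -0.032, 0.447], [0.117, 0.951, 0.285, 0.145], [-0.001, -0.287, 0.958, 0.392], [0.0, 0.0, 0.0, 1.0]] 369.88749954469597 321.0603323835057 242.0188687712417
```

View pics/w1.png

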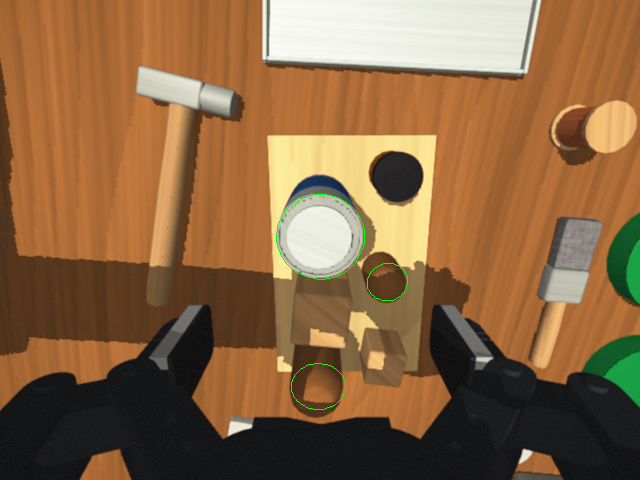

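The wrist view shows the tin top circle matching the prediction at (320,236). I'll descend and grip.

```bash
python3 -m pendant '[[[3,-1,20],[0,0,-0.006],1],[[0,0,24],[0,0,0],1],[[0,0,24],[0,0,0],1],[[0,0,24],[0,0,0],1],[[0,0,24],[0,0,0],1],[[0,0,0],[0,0,0],1],[[0,0,0],[0,0,0],1],[[0,0,0],[0,0,0],0.5],[[0,0,0],[0,0,0],0.5],[[0,0,0],[0,0,0],0.5],[[0,0,0],[0,0,0],0.5]]' 50
python3 -c "
from h import *
yawdelta([.455,.0755,.098],.124)"
```

```text
t: 3.4
tool_pos: [0.4571, 0.0749, 0.1014]
tool_rot: [2.08, 2.351, 0.004]
contact_force: [-1.7, 0.5, 6.1]
opening: 0.0576
grip_force: 52.8
tcp [0.4571 0.0749 0.1014] heading y 0.122 tilt [ 3.7e-03 -2.0e-04 -1.0e+00] turn tool z -0.002
tool shift mm [ 0.9 -2.1  3.4] world [-2.1  0.6 -3.4]
```

```bash
python3 -m pendant '[[[0,0,-15],[0,0,0],0.5],[[0,0,-20],[0,0,0],0.5],[[0,0,-15],[0,0,0],0.5],[[20,1,0],[0,0,0],0.5],[[32,2,0],[0,0,0],0.5],[[32,2,0],[0,0,0],0.5],[[32,1,0],[0,0,0],0.5],[[32,1,0],[0,0,0],0.5],[[22,1,0],[0,0,0],0.5],[[13,0,0],[0,0,0],0.5],[[0,0,0],[0,0,0],0.5],[[0,0,0],[0,0,0],0.5]]'
python3 - <<'E'
from h import *
yawdelta([.443,.258,.0764],.124);o=get_obs();print(o['grip_force'],o['contact_force'])
im=optics.get_image("side");cv2.imwrite("pics/s2.png",im[:,:,::-1])
E
```

```text
t: 4.4
tool_pos: [0.4409, 0.2579, 0.1485]
tool_rot: [2.08, 2.354, -0.001]
contact_force: [1.1, 0.2, -3.8]
opening: 0.0576
grip_force: 54.8
tcp [0.4409 0.2579 0.1485] heading y 0.1236 tilt [ 0.e+00 -7.e-04 -1.e+00] turn tool z -0.0004
tool shift mm [-0.1  2.1 72.1] world [  2.1   0.1 -72.1]
54.83568727970123 [ 1.05644689  0.23724266 -3.7882581 ]
```

View pics/s2.png

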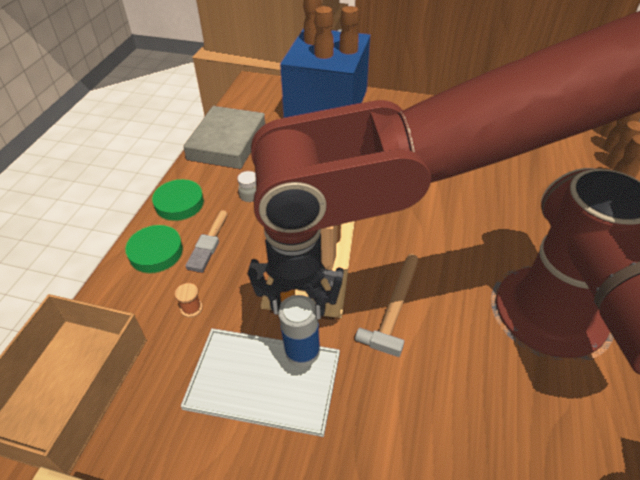

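The tin is held upright near (300,330) in the side view, over the tray. Now I'll lower it.

```bash
python3 -m pendant '[[[0,1,15],[0,0,0],0.5],[[0,1,20],[0,0,0],0.5],[[0,0,20],[0,0,0],0.5],[[0,0,10],[0,0,0],0.5],[[0,0,4],[0,0,0],0.5],[[0,0,2],[0,0,0],0.5],[[0,0,0],[0,0,0],0.5],[[0,0,0],[0,0,0],0.5]]'
```

```text
t: 5.12
tool_pos: [0.4441, 0.258, 0.0788]
tool_rot: [2.082, 2.352, 0.003]
contact_force: [0.3, 0.4, -4.1]
opening: 0.0573
grip_force: 54.8
```

```bash
python3 -m pendant '[[[0,0,1],[0,0,0],0.5],[[0,0,1],[0,0,0],0.5],[[0,0,1],[0,0,0],0.5],[[0,0,0],[0,0,0],0.5],[[0,0,0],[0,0,0],0.5]]'
```

```text
t: 5.53
tool_pos: [0.4437, 0.2583, 0.0755]
tool_rot: [2.081, 2.353, 0.002]
contact_force: [-0.5, -0.9, 0.9]
opening: 0.0574
grip_force: 55.2
```

```bash
python3 -m pendant '[[[0,0,1],[0,0,0],0.5],[[0,0,0],[0,0,0],1],[[0,0,0],[0,0,0],1],[[0,0,0],[0,0,0],1],[[0,0,0],[0,0,0],1],[[0,0,-10],[0,0,0],1],[[0,0,-30],[0,0,0],1],[[0,0,-40],[0,0,0],1],[[0,0,-40],[0,0,0],1],[[-25,-1,-19],[0,0,0],1],[[-40,-1,0],[0,0,0],1],[[-40,-2,0],[0,0,0],1]]'
python3 -m pendant '[[[-40,-2,0],[0,0,0],1],[[-40,-2,0],[0,0,0],1],[[-37,-2,0],[0,0,0],1],[[-22,0,0],[0,0,0],1],[[0,0,0],[0,0,0.06],1],[[0,0,0],[0,0,0.037],1],[[0,0,0],[0,0,0],1],[[0,0,0],[0,0,0],1]]'
cat > look.py <<'E'
import sys;from h import *
def look(out,items):
    im=optics.get_image("wrist")[:,:,::-1].copy()
    for p,r,z,yaw in items:
        if yaw is None:
            a=np.linspace(0,2*np.pi,60);w=np.c_[p[0]+r*np.cos(a),p[1]+r*np.sin(a),np.full(60,z)]
        else:
            q=R.from_euler('z',yaw).as_matrix()[:2,:2];w=np.c_[np.array(p)+(np.array([(-r,-r),(r,-r),(r,r),(-r,r)])@q.T),np.full(4,z)]
        cv2.polylines(im,[proj("wrist",w).round().astype(int)],True,(0,255,0),1)
    cv2.imwrite(out,im)
E
python3 - <<'E'
from look import *
yawdelta([.464,.0149,.098],.026)
look("pics/w2.png",[((.464,.0149),.021,.155,.026),((.4683,-.0532),.022,.138,None),((.525,.017),.019,.07,None),((.444,.258),.03,.124,None)])
E
```

```text
t: 6.53
tool_pos: [0.4533, 0.1529, 0.2162]
tool_rot: [2.076, 2.353, 0.007]
contact_force: [1.1, 0.0, -0.9]
opening: 0.0855
grip_force: 0.0
t: 7.2
tool_pos: [0.463, 0.0144, 0.213]
tool_rot: [2.192, 2.249, 0.001]
contact_force: [1.1, 0.8, -0.4]
opening: 0.0855
grip_force: 0.0
tcp [0.463  0.0144 0.213 ] heading y 0.0258 tilt [ 6.e-04 -1.e-04 -1.e+00] turn tool z -0.0002
tool shift mm [  0.5   1.  115. ] world [   1.     0.5 -115. ]
```

View pics/w2.png

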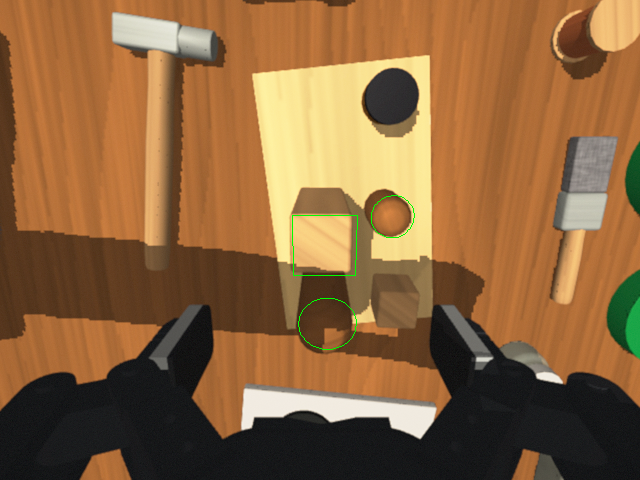

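The tall square's top is centred near (323,243), within about 1 mm of the prediction. I'll descend and grip.

```bash
python3 -m pendant '[[[0,0,20],[0,0,0],1],[[0,0,25],[0,0,0],1],[[0,0,25],[0,0,0],1],[[0,0,25],[0,0,0],1],[[0,0,18],[0,0,0],1],[[0,0,0],[0,0,0],1],[[0,0,0],[0,0,0],1],[[0,0,0],[0,0,0],0.3],[[0,0,0],[0,0,0],0.3],[[0,0,0],[0,0,0],0.3],[[0,0,0],[0,0,0],0.3],[[0,0,0],[0,0,0],0.3]]' 40
python3 -c "
from h import *
yawdelta([.504,.320,.1],.026)"
```

```text
t: 8.25
tool_pos: [0.4639, 0.0143, 0.1013]
tool_rot: [2.192, 2.248, 0.002]
contact_force: [-1.1, 0.7, 5.9]
opening: 0.041
grip_force: 42.0
tcp [0.4639 0.0143 0.1013] heading y 0.0251 tilt [ 2.5e-03 -4.0e-04 -1.0e+00] turn tool z -0.0009
tool shift mm [304.6  47.7   1.3] world [ 40.1 305.7  -1.3]
```

```bash
python3 -m pendant '[[[0,0,-15],[0,0,0],0.3],[[0,0,-30],[0,0,0],0.3],[[0,0,-25],[0,0,0],0.3],[[10,20,0],[0,0,0],0.3],[[30,25,0],[0,0,0],0.3],[[38,12,0],[0,0,0],0.3],[[38,5,0],[0,0,0],0.3],[[38,0,0],[0,0,0],0.3],[[38,0,0],[0,0,0],0.3],[[38,0,0],[0,0,0],0.3],[[38,-7,0],[0,0,0],0.3],[[24,-7,0],[0,0,0],0.3]]'
python3 -m pendant '[[[13,0,0],[0,0,0],0.3],[[0,0,20],[0,0,0],0.3],[[0,0,30],[0,0,0],0.3],[[0,0,25],[0,0,0],0.3],[[0,0,12],[0,0,0],0.3],[[0,0,4],[0,0,0],0.3],[[0,0,0],[0,0,0],0.3],[[0,0,0],[0,0,0],0.3]]'
```

```text
t: 9.25
tool_pos: [0.5027, 0.3107, 0.1689]
tool_rot: [-2.191, -2.25, 0.0]
contact_force: [0.1, -0.5, -1.8]
opening: 0.0411
grip_force: 41.4
t: 9.92
tool_pos: [0.5044, 0.3207, 0.0799]
tool_rot: [2.193, 2.248, 0.003]
contact_force: [-0.0, -0.5, -1.7]
opening: 0.041
grip_force: 41.4
```

```bash
python3 -m pendant '[[[0,0,2],[0,0,0],0.3],[[0,0,1],[0,0,0],0.3],[[0,0,1],[0,0,0],0.3],[[0,0,1],[0,0,0],0.3],[[0,0,0],[0,0,0],0.3],[[0,0,0],[0,0,0],0.3]]'
```

```text
t: 10.42
tool_pos: [0.504, 0.321, 0.0753]
tool_rot: [2.193, 2.249, 0.003]
contact_force: [-1.4, -0.9, 5.1]
opening: 0.0413
grip_force: 42.2
```

```bash
python3 -m pendant '[[[0,0,0],[0,0,0],1],[[0,0,0],[0,0,0],1],[[0,0,0],[0,0,0],1],[[0,0,0],[0,0,0],1],[[0,0,-10],[0,0,0],1],[[0,0,-30],[0,0,0],1],[[0,0,-40],[0,0,0],1],[[0,0,-40],[0,0,0],1],[[-25,-3,-20],[0,0,0],1],[[-40,-5,0],[0,0,0],1],[[-40,-5,0],[0,0,0],1],[[-40,-5,0],[0,0,0],1]]'
python3 -m pendant '[[[-40,-5,0],[0,0,0],1],[[-40,-5,0],[0,0,0],1],[[-40,-5,0],[0,0,0],1],[[-40,-5,0],[0,0,0],1],[[-40,-5,0],[0,0,0],1],[[-28,-2,0],[0,0,0],1],[[0,0,0],[0,0,0],1],[[0,0,0],[0,0,0],1]]'
python3 - <<'E'
from look import *
yawdelta([.4685,-.0532,.096],.026)
look("pics/w3.png",[((.4685,-.0532),.022,.138,None),((.525,.017),.019,.072,None),((.444,.258),.03,.124,None)])
E
```

```text
t: 11.42
tool_pos: [0.4889, 0.1741, 0.2152]
tool_rot: [2.191, 2.25, 0.003]
contact_force: [1.0, 0.2, -0.8]
opening: 0.0853
grip_force: 0.0
t: 12.08
tool_pos: [0.4676, -0.0546, 0.2142]
tool_rot: [2.197, 2.245, 0.001]
contact_force: [0.4, 0.2, -0.1]
opening: 0.0857
grip_force: 0.0
tcp [ 0.4676 -0.0546  0.2142] heading y 0.0217 tilt [ 9.e-04  1.e-04 -1.e+00] turn tool z -0.0043
tool shift mm [  1.4   0.9 118.2] world [   0.9    1.4 -118.2]
```

View pics/w3.png

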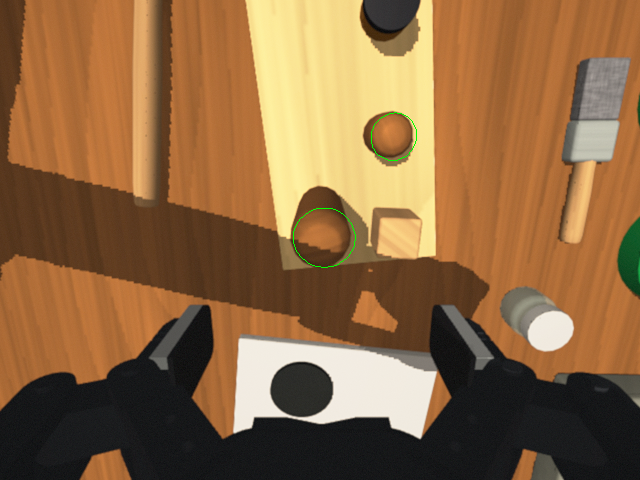

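The dome is centred near (321,238), about 1 mm to −x of the prediction. I'll descend and grip.

```bash
python3 -m pendant '[[[1,-0.5,20],[0,0,0],1],[[0,0,25],[0,0,0],1],[[0,0,25],[0,0,0],1],[[0,0,25],[0,0,0],1],[[0,0,20],[0,0,0],1],[[0,0,0],[0,0,0],1],[[0,0,0],[0,0,0],1],[[0,0,0],[0,0,0],0.3],[[0,0,0],[0,0,0],0.3],[[0,0,0],[0,0,0],0.3],[[0,0,0],[0,0,0],0.3],[[0,0,0],[0,0,0],0.3]]' 40
python3 -c "
from h import *
yawdelta([.576,.265,.1],.026)"
```

```text
t: 13.13
tool_pos: [0.4683, -0.0528, 0.1006]
tool_rot: [2.192, 2.247, 0.002]
contact_force: [-2.0, -0.3, 5.9]
opening: 0.04
grip_force: 39.9
tcp [ 0.4683 -0.0528  0.1006] heading y 0.025 tilt [ 2.9e-03 -9.0e-04 -1.0e+00] turn tool z -0.001
tool shift mm [315.  115.6   0.6] world [107.7 317.8  -0.6]
```

```bash
python3 -m pendant '[[[0,0,-15],[0,0,0],0.3],[[0,0,-35],[0,0,0],0.3],[[0,0,-30],[0,0,0],0.3],[[20,7,0],[0,0,0],0.3],[[35,13,0],[0,0,0],0.3],[[38,14,0],[0,0,0],0.3],[[38,14,0],[0,0,0],0.3],[[38,14,0],[0,0,0],0.3],[[38,14,0],[0,0,0],0.3],[[38,14,0],[0,0,0],0.3],[[38,14,0],[0,0,0],0.3],[[20,8,0],[0,0,0],0.3]]'
python3 -m pendant '[[[12,4,0],[0,0,0],0.3],[[0,0,20],[0,0,0],0.3],[[0,0,30],[0,0,0],0.3],[[0,0,25],[0,0,0],0.3],[[0,0,15],[0,0,0],0.3],[[0,0,6],[0,0,0],0.3],[[0,0,0],[0,0,0],0.3],[[0,0,0],[0,0,0],0.3]]'
```

```text
t: 14.13
tool_pos: [0.5716, 0.2572, 0.1778]
tool_rot: [-2.19, -2.251, -0.001]
contact_force: [0.3, -0.6, -1.6]
opening: 0.0399
grip_force: 39.9
t: 14.8
tool_pos: [0.5759, 0.2652, 0.0836]
tool_rot: [2.194, 2.248, 0.002]
contact_force: [-0.3, -0.5, -1.1]
opening: 0.0404
grip_force: 40.0
```

```bash
python3 -m pendant '[[[0,0,3],[0,0,0],0.3],[[0,0,1],[0,0,0],0.3],[[0,0,1],[0,0,0],0.3],[[0,0,1],[0,0,0],0.3],[[0,0,0],[0,0,0],0.3],[[0,0,0],[0,0,0],0.3]]'
python3 - <<'E'
from look import *
im=optics.get_image("side");cv2.imwrite("pics/s3.png",cv2.resize(im[200:420,160:400,::-1],None,fx=2.5,fy=2.5))
E
```

```text
t: 15.3
tool_pos: [0.5752, 0.2654, 0.0766]
tool_rot: [2.193, 2.249, 0.0]
contact_force: [-0.5, 0.8, -2.2]
opening: 0.0399
grip_force: 40.0
```

View pics/s3.png

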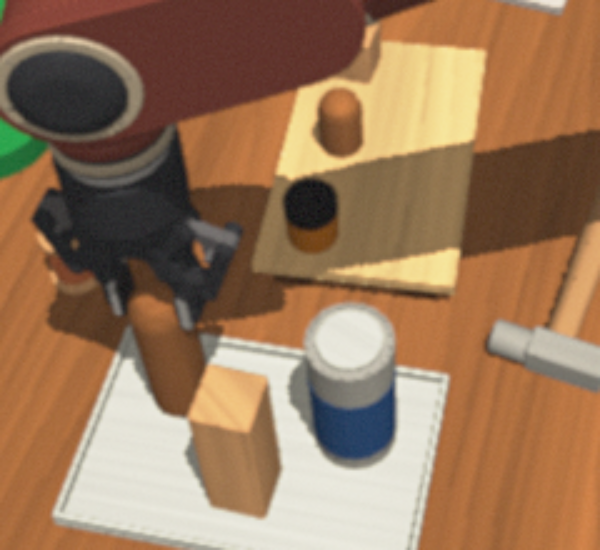

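The tin (350,385), tall square (235,440) and tall round (170,360) all stand upright in the crop. The tall round still has about 2 mm to go.

```bash
python3 -m pendant '[[[0,0,1],[0,0,0],0.3],[[0,0,1],[0,0,0],0.3],[[0,0,0.5],[0,0,0],0.3],[[0,0,0],[0,0,0],0.3],[[0,0,0],[0,0,0],0.3]]'
```

```text
t: 15.77
tool_pos: [0.5755, 0.2655, 0.0748]
tool_rot: [2.193, 2.249, 0.001]
contact_force: [-0.7, -0.5, 3.1]
opening: 0.0401
grip_force: 40.8
```

```bash
python3 -m pendant '[[[0,0,0],[0,0,0],1],[[0,0,0],[0,0,0],1],[[0,0,0],[0,0,0],1],[[0,0,0],[0,0,0],1],[[0,0,-10],[0,0,0],1],[[0,0,-30],[0,0,0],1],[[0,0,-40],[0,0,0],1],[[0,0,-20],[0,0,0],1],[[-25,-6,0],[0,0,0],1],[[-40,-9,0],[0,0,0],1],[[-40,-9,0],[0,0,0],1],[[-40,-9,0],[0,0,0],1]]'
python3 -m pendant '[[[-40,-9,0],[0,0,0],1],[[-40,-9,0],[0,0,0],1],[[-22,-6,0],[0,0,0],1],[[0,0,0],[0,0,0],1],[[0,0,0],[0,0,0],1]]'
python3 - <<'E'
from look import *
yawdelta([.525,.017,.036],.026)
look("pics/w4.png",[((.525,.017),.019,.072,None),((.525,.017),.019,.03,None)])
E
```

```text
t: 16.77
tool_pos: [0.5456, 0.1185, 0.1752]
tool_rot: [2.191, 2.25, 0.002]
contact_force: [0.5, -0.0, 0.1]
opening: 0.0855
grip_force: 0.0
t: 17.18
tool_pos: [0.5245, 0.016, 0.1749]
tool_rot: [2.196, 2.246, 0.002]
contact_force: [0.4, -0.0, 1.0]
opening: 0.0854
grip_force: 0.0
tcp [0.5245 0.016  0.1749] heading y 0.0223 tilt [ 1.4e-03  3.0e-04 -1.0e+00] turn tool z -0.0037
tool shift mm [  0.9   0.3 138.9] world [   0.5    1.  -138.9]
```

View pics/w4.png

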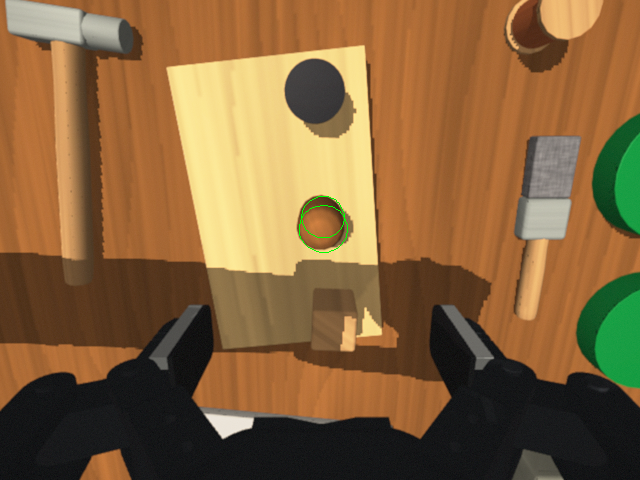

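The small round is centred near (321,223), within about 1 mm of the prediction. I'll descend and grip.

```bash
python3 -m pendant '[[[0,-0.5,25],[0,0,0],1],[[0,0,30],[0,0,0],1],[[0,0,30],[0,0,0],1],[[0,0,30],[0,0,0],1],[[0,0,20],[0,0,0],1],[[0,0,0],[0,0,0],1],[[0,0,0],[0,0,0],1],[[0,0,0],[0,0,0],0.25],[[0,0,0],[0,0,0],0.25],[[0,0,0],[0,0,0],0.25],[[0,0,0],[0,0,0],0.25],[[0,0,0],[0,0,0],0.25]]' 30
python3 - <<'E'
from h import *
yawdelta([.451,-.2817,.12],.026)
T=optics.camera_model("side")
im=optics.get_image("side");m=(cv2.cvtColor(im,cv2.COLOR_RGB2HSV)[...,2]<60).astype(np.uint8);m[:160]=0;m[205:]=0;m[:,:335]=0;m[:,385:]=0
n,l,s,c=cv2.connectedComponentsWithStats(m);i=1+s[1:,4].argmax();print("pad side",s[i],c[i],ray("side",c[i],.018).round(4))
b=cv2.imread("pics/top0.png");m=(cv2.cvtColor(b,cv2.COLOR_BGR2HSV)[...,2]<80).astype(np.uint8);m[:252]=0;m[302:]=0;m[:,:405]=0;m[:,457:]=0
n,l,s,c=cv2.connectedComponentsWithStats(m);i=1+s[1:,4].argmax();print("pad top",s[i],c[i],ray("top",c[i],.018).round(4))
E
```

```text
t: 18.23
tool_pos: [0.5247, 0.0169, 0.0406]
tool_rot: [2.193, 2.248, 0.002]
contact_force: [-1.7, -0.6, 5.9]
opening: 0.0308
grip_force: 28.5
tcp [0.5247 0.0169 0.0406] heading y 0.025 tilt [ 1.7e-03 -3.0e-04 -1.0e+00] turn tool z -0.001
tool shift mm [-296.7  -81.   -79.4] world [ -73.7 -298.6   79.4]
pad side [346 170  28  19 413] [359.76271186 179.29297821] [[ 0.4474 -0.2787  0.018 ]]
pad top [414 260  34  34 916] [430.75218341 276.29585153] [[ 0.4513 -0.2812  0.018 ]]
```

```bash
python3 -m pendant '[[[0,0,-15],[0,0,0],0.25],[[0,0,-35],[0,0,0],0.25],[[0,0,-30],[0,0,0],0.25],[[-20,-6,0],[0,0,0],0.25],[[-35,-10,0],[0,0,0],0.25],[[-35,-10,0],[0,0,0],0.25],[[-35,-10,0],[0,0,0],0.25],[[-35,-10,0],[0,0,0],0.25],[[-35,-10,0],[0,0,0],0.25],[[-35,-10,0],[0,0,0],0.25],[[-35,-10,0],[0,0,0],0.25],[[-20,-5,0],[0,0,0],0.25]]'
python3 -m pendant '[[[-10,0,0],[0,0,0],0.25],[[0,0,15],[0,0,0],0.25],[[0,0,15],[0,0,0],0.25],[[0,0,10],[0,0,0],0.25],[[0,0,0],[0,0,0],0.25],[[0,0,0],[0,0,0],0.25],[[0,0,0],[0,0,0],0.25]]'
python3 - <<'E'
from look import *
yawdelta([.4505,-.2805,.0286],.026)
a=get_obs()['tool_pos']
look("pics/w5.png",[((.4505,-.2805),.038,.018,None)])
im=optics.get_image("side")[:,:,::-1]
w=cv2.imread("pics/w5.png")[80:480,150:490]
s=cv2.resize(im[110:230,300:420],(400,400),interpolation=cv2.INTER_CUBIC)
cv2.imwrite("pics/w5b.png",np.hstack([w,s]))
E
```

```text
t: 19.28
tool_pos: [0.4488, -0.2731, 0.1192]
tool_rot: [2.196, 2.245, -0.001]
contact_force: [0.1, -0.1, -0.1]
opening: 0.0304
grip_force: 28.1
t: 19.87
tool_pos: [0.4509, -0.2798, 0.0797]
tool_rot: [2.192, 2.249, 0.0]
contact_force: [0.4, -1.1, 0.6]
opening: 0.0306
grip_force: 28.2
tcp [ 0.4509 -0.2798  0.0797] heading y 0.0258 tilt [ 8.e-04 -6.e-04 -1.e+00] turn tool z -0.0002
tool shift mm [-0.7 -0.4 51.1] world [ -0.4  -0.7 -51.1]
```

View pics/w5b.png

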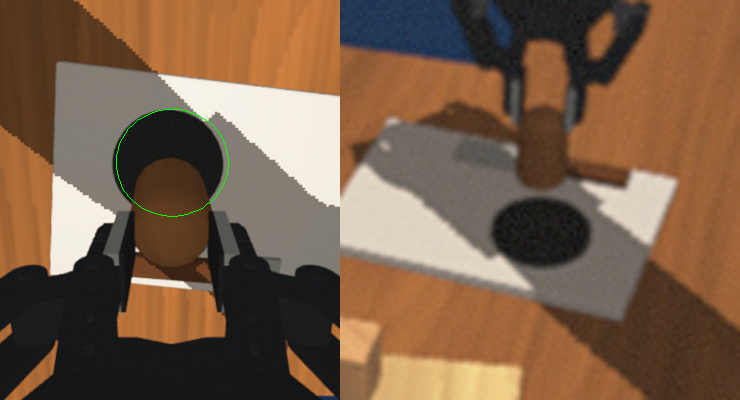

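The block is held upright. The real pad centre is about 4 px left of the drawn circle, so I'll shift about 1.5 mm to −x, then lower.

```bash
python3 -m pendant '[[[0,-1.5,15],[0,0,0],0.25],[[0,0,18],[0,0,0],0.25],[[0,0,9],[0,0,0],0.25],[[0,0,3],[0,0,0],0.25],[[0,0,1],[0,0,0],0.25],[[0,0,1],[0,0,0],0.25],[[0,0,1],[0,0,0],0.25],[[0,0,0],[0,0,0],0.25],[[0,0,0],[0,0,0],0.25]]'
```

```text
t: 20.72
tool_pos: [0.4492, -0.2803, 0.0317]
tool_rot: [2.193, 2.248, 0.0]
contact_force: [0.4, 0.7, -1.0]
opening: 0.0306
grip_force: 28.2
```

```bash
python3 -m pendant '[[[0,0,1],[0,0,0],0.25],[[0,0,1],[0,0,0],0.25],[[0,0,1],[0,0,0],0.25],[[0,0,0],[0,0,0],0.25],[[0,0,0],[0,0,0],0.25]]'
```

```text
t: 21.13
tool_pos: [0.449, -0.2803, 0.0287]
tool_rot: [2.193, 2.249, -0.0]
contact_force: [-0.8, 0.9, 4.8]
opening: 0.031
grip_force: 29.6
```

```bash
python3 -m pendant '[[[0,0,0],[0,0,0],1],[[0,0,0],[0,0,0],1],[[0,0,0],[0,0,0],1],[[0,0,0],[0,0,0],1],[[0,0,0],[0,0,0],1],[[0,0,-15],[0,0,0],1],[[0,0,-35],[0,0,0],1],[[0,0,-40],[0,0,0],1],[[0,0,-40],[0,0,0],1],[[0,0,-40],[0,0,0],1],[[20,5,0],[0,0,0],1],[[38,10,0],[0,0,0],1]]'
python3 -m pendant '[[[38,10,0],[0,0,0],1],[[38,10,0],[0,0,0],1],[[38,10,0],[0,0,0],1],[[38,10,0],[0,0,0],1],[[38,10,0],[0,0,0],1],[[38,10,0],[0,0,0],1],[[38,10,0],[0,0,0],1],[[38,10,0],[0,0,0],1],[[38,10,0],[0,0,0],1],[[38,10,0],[0,0,0],1],[[38,10,0],[0,0,0],1],[[38,10,0],[0,0,0],1]]'
python3 -m pendant '[[[20,4,0],[0,0,0],1],[[0,0,0],[0,0,0],1],[[0,0,0],[0,0,0],1]]'
python3 - <<'E'
from look import *
yawdelta([.5755,.2655,.0745],.025)
look("pics/w6.png",[((.5755,.2655),.022,.112,None),((.504,.321),.021,.129,.025),((.444,.258),.03,.124,None)])
w=cv2.imread("pics/w6.png")[:,60:560]
im=optics.get_image("side")[:,:,::-1]
s=cv2.resize(im[130:210,330:410],(300,300),interpolation=cv2.INTER_CUBIC)
w[180:,200:]=s[:,:] if w[180:,200:].shape==s.shape else w[180:,200:]
cv2.imwrite("pics/w6b.png",w)
E
```

```text
t: 22.13
tool_pos: [0.4639, -0.2247, 0.2025]
tool_rot: [2.193, 2.238, 0.001]
contact_force: [0.9, -0.5, -0.5]
opening: 0.0854
grip_force: 0.0
t: 23.13
tool_pos: [0.5709, 0.2393, 0.1978]
tool_rot: [2.193, 2.249, -0.0]
contact_force: [0.2, -0.9, 0.4]
opening: 0.0855
grip_force: 0.0
t: 23.38
tool_pos: [0.5741, 0.2581, 0.1974]
tool_rot: [-2.191, -2.251, 0.002]
contact_force: [-0.1, -0.5, -0.6]
opening: 0.085
grip_force: 0.0
tcp [0.5741 0.2581 0.1974] heading y 0.027 tilt [-9.e-04 -7.e-04 -1.e+00] turn tool z 0.002
tool shift mm [  7.4   1.7 122.9] world [   1.4    7.4 -122.9]
```

View pics/w6.png

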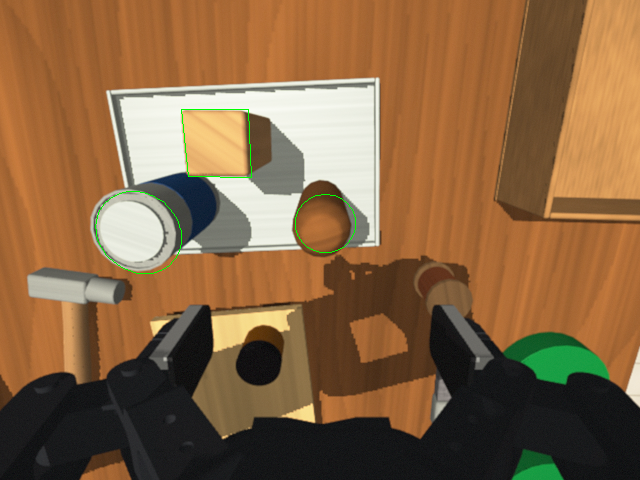

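All three stand upright on the tray where predicted. I'll grip the tall round.

```bash
python3 -m pendant '[[[7.5,1.5,15],[0,0,0],1],[[0,0,30],[0,0,0],1],[[0,0,30],[0,0,0],1],[[0,0,30],[0,0,0],1],[[0,0,20],[0,0,0],1],[[0,0,0],[0,0,0],1],[[0,0,0],[0,0,0],1],[[0,0,0],[0,0,0],0.3],[[0,0,0],[0,0,0],0.3],[[0,0,0],[0,0,0],0.3],[[0,0,0],[0,0,0],0.3],[[0,0,0],[0,0,0],0.3]]' 40
python3 -c "
from h import *
yawdelta([.4683,-.0528,.1],.025)"
```

```text
t: 24.48
tool_pos: [0.577, 0.2654, 0.0755]
tool_rot: [2.193, 2.248, 0.005]
contact_force: [-2.4, 0.1, 6.3]
opening: 0.0399
grip_force: 39.9
tcp [0.577  0.2654 0.0755] heading y 0.025 tilt [ 0.0032  0.0013 -1.    ] turn tool z 0.0
tool shift mm [-315.4 -116.5  -25.2] world [-108.7 -318.2   24.5]
```

```bash
python3 -m pendant '[[[0,0,-15],[0,0,0],0.3],[[0,0,-35],[0,0,0],0.3],[[0,0,-35],[0,0,0],0.3],[[0,0,-20],[0,0,0],0.3],[[-20,-7,0],[0,0,0],0.3],[[-38,-14,0],[0,0,0],0.3],[[-38,-14,0],[0,0,0],0.3],[[-38,-14,0],[0,0,0],0.3],[[-38,-14,0],[0,0,0],0.3],[[-38,-14,0],[0,0,0],0.3],[[-38,-14,0],[0,0,0],0.3],[[-38,-14,0],[0,0,0],0.3]]'
python3 -m pendant '[[[-20,-8,0],[0,0,0],0.3],[[-9,-3,0],[0,0,0],0.3],[[0,0,20],[0,0,0],0.3],[[0,0,25],[0,0,0],0.3],[[0,0,15],[0,0,0],0.3],[[0,0,8],[0,0,0],0.3],[[0,0,0],[0,0,0],0.3],[[0,0,0],[0,0,0],0.3]]'
python3 -c "
from h import *
yawdelta([.4683,-.0528,.1015],.025)"
```

```text
t: 25.48
tool_pos: [0.4768, -0.0251, 0.1787]
tool_rot: [2.192, 2.249, 0.001]
contact_force: [1.1, -0.9, -1.0]
opening: 0.04
grip_force: 39.9
t: 26.15
tool_pos: [0.4679, -0.0525, 0.1104]
tool_rot: [-2.193, -2.25, -0.0]
contact_force: [0.5, 0.9, -1.8]
opening: 0.04
grip_force: 39.9
tcp [ 0.4679 -0.0525  0.1104] heading y 0.0257 tilt [ 1.e-04  2.e-04 -1.e+00] turn tool z 0.0007
tool shift mm [-0.3  0.4  8.9] world [ 0.4 -0.3 -8.9]
```

```bash
python3 -m pendant '[[[0,0,4],[0,0,0],0.3],[[0,0,2],[0,0,0],0.3],[[0,0,1],[0,0,0],0.3],[[0,0,1],[0,0,0],0.3],[[0,0,1],[0,0,0],0.3],[[0,0,0],[0,0,0],0.3],[[0,0,0],[0,0,0],0.3]]'
```

```text
t: 26.73
tool_pos: [0.468, -0.0531, 0.1017]
tool_rot: [2.193, 2.248, 0.001]
contact_force: [-1.9, -0.5, 2.0]
opening: 0.0399
grip_force: 40.4
```

```bash
python3 -m pendant '[[[0,0,0.5],[0,0,0],0.3],[[0,0,0],[0,0,0],1],[[0,0,0],[0,0,0],1],[[0,0,0],[0,0,0],1],[[0,0,0],[0,0,0],1],[[0,0,-10],[0,0,0],1],[[0,0,-30],[0,0,0],1],[[0,0,-40],[0,0,0],1],[[0,0,-20],[0,0,0],1],[[20,2,0],[0,0,0],1],[[38,5,0],[0,0,0],1],[[38,5,0],[0,0,0],1]]'
python3 -m pendant '[[[38,5,0],[0,0,0],1],[[38,5,0],[0,0,0],1],[[38,5,0],[0,0,0],1],[[38,5,0],[0,0,0],1],[[38,5,0],[0,0,0],1],[[38,5,0],[0,0,0],1],[[30,3,0],[0,0,0],1],[[19,0,0],[0,0,0],1],[[0,0,0],[0,0,0],1],[[0,0,0],[0,0,0],1]]'
python3 -c "
from h import *
yawdelta([.504,.321,.072],.025)"
```

```text
t: 27.73
tool_pos: [0.4779, 0.0437, 0.2024]
tool_rot: [2.195, 2.244, 0.003]
contact_force: [-0.1, 0.5, 0.4]
opening: 0.0856
grip_force: 0.0
t: 28.57
tool_pos: [0.5031, 0.3217, 0.2009]
tool_rot: [2.191, 2.251, -0.0]
contact_force: [0.3, 0.1, 0.5]
opening: 0.0853
grip_force: 0.0
tcp [0.5031 0.3217 0.2009] heading y 0.0269 tilt [ 0.e+00 -4.e-04 -1.e+00] turn tool z 0.0019
tool shift mm [ -0.7   0.9 128.9] world [   0.9   -0.7 -128.9]
```

```bash
python3 -m pendant '[[[-0.7,0.7,20],[0,0,0.001],1],[[0,0,30],[0,0,0],1],[[0,0,30],[0,0,0],1],[[0,0,30],[0,0,0],1],[[0,0,18],[0,0,0],1],[[0,0,0],[0,0,0],1],[[0,0,0],[0,0,0],1],[[0,0,0],[0,0,0],0.3],[[0,0,0],[0,0,0],0.3],[[0,0,0],[0,0,0],0.3],[[0,0,0],[0,0,0],0.3],[[0,0,0],[0,0,0],0.3]]' 40
python3 -c "
from h import *
yawdelta([.4639,.0143,.1],.025)"
```

```text
t: 29.57
tool_pos: [0.5051, 0.321, 0.0747]
tool_rot: [2.194, 2.247, 0.004]
contact_force: [-1.6, -0.1, 6.3]
opening: 0.0412
grip_force: 41.3
tcp [0.5051 0.321  0.0747] heading y 0.0241 tilt [ 0.0026  0.0013 -1.    ] turn tool z -0.0009
tool shift mm [-305.6  -48.5  -25.7] world [ -41.2 -306.7   25.3]
```

```bash
python3 -m pendant '[[[0,0,-15],[0,0,0],0.3],[[0,0,-38],[0,0,0],0.3],[[0,0,-40],[0,0,0],0.3],[[0,0,-37],[0,0,0],0.3],[[-20,-3,0],[0,0,0],0.3],[[-38,-6,0],[0,0,0],0.3],[[-38,-6,0],[0,0,0],0.3],[[-38,-6,0],[0,0,0],0.3],[[-38,-6,0],[0,0,0],0.3],[[-38,-6,0],[0,0,0],0.3],[[-38,-6,0],[0,0,0],0.3],[[-30,-5,0],[0,0,0],0.3]]'
python3 -m pendant '[[[-18,-3,0],[0,0,0],0.3],[[-9,-3,0],[0,0,0],0.3],[[0,0,20],[0,0,0],0.3],[[0,0,30],[0,0,0],0.3],[[0,0,25],[0,0,0],0.3],[[0,0,12],[0,0,0],0.3],[[0,0,5],[0,0,0],0.3],[[0,0,0],[0,0,0],0.3],[[0,0,0],[0,0,0],0.3]]'
python3 -c "
from h import *
yawdelta([.4639,.0143,.1007],.025)"
```

```text
t: 30.57
tool_pos: [0.4658, 0.0392, 0.2023]
tool_rot: [2.195, 2.247, -0.001]
contact_force: [0.5, 0.0, -1.5]
opening: 0.0409
grip_force: 41.1
t: 31.32
tool_pos: [0.4621, 0.0145, 0.1117]
tool_rot: [2.193, 2.248, 0.002]
contact_force: [0.1, 0.3, -2.0]
opening: 0.0407
grip_force: 41.1
tcp [0.4621 0.0145 0.1117] heading y 0.0246 tilt [ 1.6e-03 -1.0e-04 -1.0e+00] turn tool z -0.0004
tool shift mm [-0.2  1.7 11. ] world [  1.8  -0.2 -11. ]
```

```bash
python3 -m pendant '[[[0,1.5,5],[0,0,0],0.3],[[0,0,3],[0,0,0],0.3],[[0,0,1],[0,0,0],0.3],[[0,0,1],[0,0,0],0.3],[[0,0,1],[0,0,0],0.3],[[0,0,0],[0,0,0],0.3],[[0,0,0],[0,0,0],0.3]]'
```

```text
t: 31.9
tool_pos: [0.4632, 0.0142, 0.1008]
tool_rot: [2.194, 2.248, 0.0]
contact_force: [-2.8, 0.3, 5.8]
opening: 0.0412
grip_force: 42.1
```

```bash
python3 -m pendant '[[[0,0,0],[0,0,0],1],[[0,0,0],[0,0,0],1],[[0,0,0],[0,0,0],1],[[0,0,0],[0,0,0],1],[[0,0,-10],[0,0,0],1],[[0,0,-30],[0,0,0],1],[[0,0,-40],[0,0,0],1],[[0,0,-20],[0,0,0],1],[[20,-1,0],[0,0,0],1],[[38,-2,0],[0,0,0],1],[[38,-2,0],[0,0,0],1],[[38,-2,0],[0,0,0],1]]'
python3 -m pendant '[[[38,-2,0],[0,0,0],1],[[38,-2,0],[0,0,0],1],[[24,-2,0],[0,0,0],1],[[10,0,0],[0,0,0],1],[[0,0,0],[0,0,0],1],[[0,0,0],[0,0,0],1]]'
python3 - <<'E'
from look import *
yawdelta([.4437,.2583,.073],.025)
look("pics/w7.png",[((.4437,.2583),.03,.124,None)])
E
```

```text
t: 32.9
tool_pos: [0.4527, 0.1494, 0.2008]
tool_rot: [2.195, 2.245, 0.003]
contact_force: [0.1, 0.1, 0.6]
opening: 0.0855
grip_force: 0.0
t: 33.4
tool_pos: [0.4441, 0.2576, 0.1998]
tool_rot: [2.193, 2.248, -0.001]
contact_force: [0.0, -0.2, 0.4]
opening: 0.0854
grip_force: 0.0
tcp [0.4441 0.2576 0.1998] heading y 0.0247 tilt [ 2.e-04 -7.e-04 -1.e+00] turn tool z -0.0003
tool shift mm [  0.8  -0.4 126.8] world [  -0.4    0.7 -126.8]
```

View pics/w7.png

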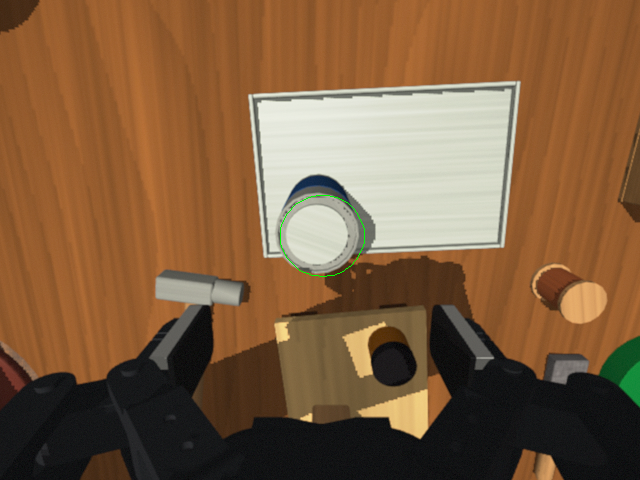

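The tin is at (319,233), upright and well centred. I'll grip it.

```bash
python3 -m pendant '[[[0.7,-0.5,20],[0,0,0],1],[[0,0,30],[0,0,0],1],[[0,0,30],[0,0,0],1],[[0,0,30],[0,0,0],1],[[0,0,17],[0,0,0],1],[[0,0,0],[0,0,0],1],[[0,0,0],[0,0,0],1],[[0,0,0],[0,0,0],0.5],[[0,0,0],[0,0,0],0.5],[[0,0,0],[0,0,0],0.5],[[0,0,0],[0,0,0],0.5]]' 50
python3 -c "
from h import *
yawdelta([.4568,.0749,.1],.025)"
```

```text
t: 34.37
tool_pos: [0.4451, 0.2593, 0.0756]
tool_rot: [2.194, 2.247, 0.006]
contact_force: [-2.1, -0.9, 5.0]
opening: 0.0576
grip_force: 52.4
tcp [0.4451 0.2593 0.0756] heading y 0.0239 tilt [ 0.0036  0.0017 -1.    ] turn tool z -0.0011
tool shift mm [-184.6    7.4  -24.6] world [  11.7 -184.4   24.4]
```

```bash
python3 -m pendant '[[[0,0,-15],[0,0,0],0.5],[[0,0,-35],[0,0,0],0.5],[[0,0,-27],[0,0,0],0.5],[[-20,1,0],[0,0,0],0.5],[[-35,2,0],[0,0,0],0.5],[[-38,2,0],[0,0,0],0.5],[[-38,2,0],[0,0,0],0.5],[[-30,0,0],[0,0,0],0.5],[[-16,0,0],[0,0,0],0.5],[[-7,0,0],[0,0,0],0.5],[[0,0,0],[0,0,0],0.5],[[0,0,0],[0,0,0],0.5]]'
python3 -m pendant '[[[0,0,20],[0,0,0],0.5],[[0,0,15],[0,0,0],0.5],[[0,0,4],[0,0,0],0.5],[[0,0,0],[0,0,0],0.5],[[0,0,0],[0,0,0],0.5]]'
python3 -c "
from h import *
yawdelta([.4565,.0752,.1016],.025)"
```

```text
t: 35.37
tool_pos: [0.4549, 0.0753, 0.1498]
tool_rot: [-2.195, -2.247, -0.001]
contact_force: [0.5, -0.3, -2.5]
opening: 0.0574
grip_force: 54.9
t: 35.78
tool_pos: [0.455, 0.0757, 0.1108]
tool_rot: [-2.193, -2.249, -0.0]
contact_force: [-0.1, -0.8, -2.7]
opening: 0.0572
grip_force: 54.8
tcp [0.455  0.0757 0.1108] heading y 0.0254 tilt [ 0.e+00  2.e-04 -1.e+00] turn tool z 0.0004
tool shift mm [-0.5  1.5  9.2] world [ 1.5 -0.5 -9.2]
```

```bash
python3 -m pendant '[[[-0.3,1.2,4],[0,0,0],0.5],[[0,0,3],[0,0,0],0.5],[[0,0,1],[0,0,0],0.5],[[0,0,1],[0,0,0],0.5],[[0,0,1],[0,0,0],0.5],[[0,0,0],[0,0,0],0.5],[[0,0,0],[0,0,0],0.5]]'
```

```text
t: 36.37
tool_pos: [0.4564, 0.0745, 0.1017]
tool_rot: [2.194, 2.248, 0.0]
contact_force: [-3.6, -0.2, 5.9]
opening: 0.0575
grip_force: 56.0
```

```bash
python3 -m pendant '[[[0,0,0],[0,0,0],1],[[0,0,0],[0,0,0],1],[[0,0,0],[0,0,0],1],[[0,0,0],[0,0,0],1],[[0,0,-10],[0,0,0],1],[[0,0,-30],[0,0,0],1],[[0,0,-40],[0,0,0],1],[[0,0,-40],[0,0,0],1],[[30,0,0],[0,0,0],1],[[40,0,0],[0,0,0],1],[[40,0,0],[0,0,0],1],[[40,0,0],[0,0,0],1]]'
python3 -m pendant '[[[40,0,0],[0,0,0],1],[[40,0,0],[0,0,0],1],[[40,0,0],[0,0,0],1],[[40,0,0],[0,0,0],1],[[20,0,0],[0,0,0],1],[[0,0,0],[0,0,0],1],[[0,0,0],[0,0,0],1]]'
python3 - <<'E'
from h import *
t=optics.get_image("top")[:,:,::-1];cv2.imwrite("pics/top1.png",t)
a=cv2.imread("pics/top0.png")
f=lambda i:cv2.resize(i[200:315,215:365],None,fx=2.6,fy=2.6,interpolation=cv2.INTER_CUBIC)
p=cv2.resize(t[200:325,390:490],None,fx=2.4,fy=2.4,interpolation=cv2.INTER_CUBIC)
s=optics.get_image("side")[:,:,::-1];s=cv2.resize(s[140:320,255:405],(250,300))
o=np.zeros((610,800,3),np.uint8);A=f(a);B=f(t);o[:299,:390]=A;o[300:599,:390]=B;o[:300,400:640]=p;o[305:605,400:650]=s
cv2.imwrite("pics/fin.png",o[:600])
E
```

```text
t: 37.37
tool_pos: [0.4527, 0.2261, 0.2221]
tool_rot: [2.195, 2.246, 0.004]
contact_force: [1.1, 0.1, -0.1]
opening: 0.0851
grip_force: 0.0
t: 37.95
tool_pos: [0.4479, 0.4053, 0.2208]
tool_rot: [2.192, 2.25, -0.0]
contact_force: [0.5, 0.1, 0.5]
opening: 0.0854
grip_force: 0.0
```

View pics/fin.png

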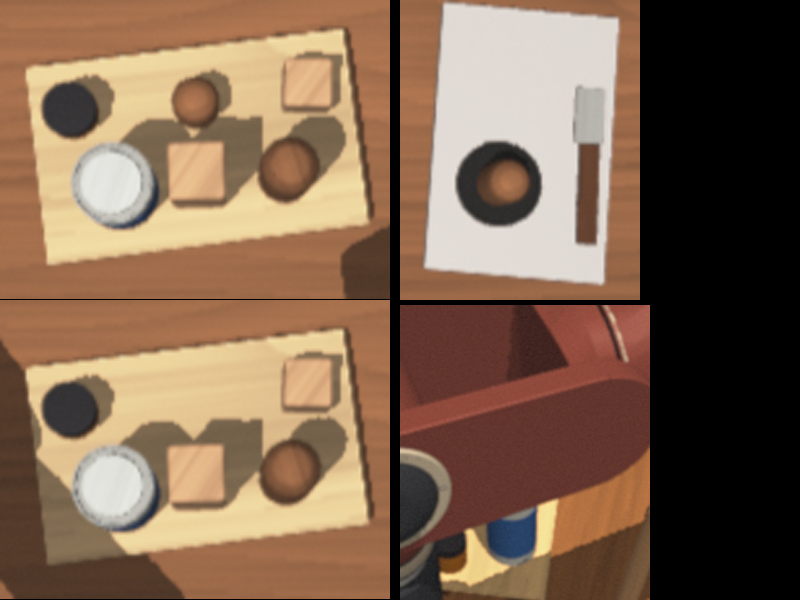

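In the final view, the tall things at bottom left match their starting places at top left to about 1 mm. The small round block stands on the pad (pad centre (499,183)), with its base centred once lean is allowed for.

```bash
python3 -c "
from station import ctrl
print(ctrl.finish_job())"
```

```text
the job is handed in; nothing more can be done
None
```

The job is handed in at about 38 s of the 141 s allowed, with no verdict returned: the small round block stands upright on the middle of the pad, and the tin, tall round block and tall square block are back upright within about 1 mm of where they started. In the last top view nothing had tipped, and the small square block, jar and scraper were where they began.

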